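# Open the sprung lid of the vegetable box without a snap and put the garlic in

## Robot

A 7-joint arm with a two-finger parallel gripper is mounted at the origin on a cart in front of the work surface, level with it; the furniture and walls round the work are solid. World frame = base frame: x ahead of the robot, y to its left, z up, the work surface at z = 0. Lengths are in m, angles in rad, forces in N, time in s.
With the tool pointing down it reaches from about 0.425 to 0.925 m from the base axis. Payload 6.8 kg.
Tool frame: the origin (TCP) lies between the finger pads; the fingertips stand 14 mm ahead of it and the grasp point (between the pads) lies 5 mm behind it; z points along the fingers, y is the line along which they close (so a half turn about z gives the same grasp; the last joint's range is limited). The gripper opens to 85 mm and grips with 20 to 120 N. Pads are 22 mm wide; open, the fingers measure 114 mm over their backs; the gripper's body (76 mm by 85 mm) begins 54 mm behind the grasp point. The pads swing forward as they close: fully open they stand 13 mm farther back than shut.
Start: joints at [1.22, 0.477, 0.022, 1.555, -0.011, 1.109, -0.083], TCP at [0.162, -0.655, 0.215] pointing down, gripper open.
Joint ranges: [-2.96, 2.96], [-0.34, 2.1], [-1.41, 1.46], [0.24, 2.44], [-1.37, 4.51], [0.17, 1.92], [-2.96, 2.96]. Speed limits (rad/s): [2.39, 2.39, 3.14, 3.14, 3.14, 3.14, 3.14].

## Interface

Orientations are given as a unit quaternion [x, y, z, w].
In Python, from workcell import read_state, capture, hand_in, search_frame, regions_of gives the robot as it stands.
- The arm moves only by the shell command python3 -m jog 'ROWS' [FORCE]. ROWS is text: rows parted by semicolons, each of 7 numbers parted by spaces: the shift along the tool's x, y, z in units of 50 mm (1.0 is 50 mm), then the turn, a rotation vector about the tool's x, y, z in units of 6 degrees (1.0 is 6 degrees), then the finger opening in mm, from 0 to 85.4. In form: tx ty tz wx wy wz hand; .... A call has 1 to 8 rows; each row shifts and turns the commanded pose from where the row before left it, along the tool's axes as they then stand; what a row does not reach is not made up. A row lasts 1/10 s, in which the tool goes at most 50 mm and 8.59 degrees, less where a joint would pass 70% of its speed; a pose out of reach is approached as far as the arm can. A call is refused whole if a number of a shift passes 1 or a number of a turn 1, either way. A call with a gripper value outside its range is refused whole. The fingers move at their own pace and stop on an object; FORCE is the grip in N (left out, the last holds). Time passes only in rows, so rows that do not move let the fingers close. It gives the time, the measured TCP pose, the force, the opening and the grip force at its end, in the units of the state.
- read_state(): the state, without advancing time (a new reading comes with each control period).
- capture(name): name is "side" or "top" or "wrist"; returns a dict with "img" (400x640x3 uint8, blue, green, red), "intrinsics" (3x3 intrinsics, pixels), "T" (4x4, takes a point from camera to world coordinates); the wrist camera has in their place "mount" (4x4, takes a point from camera to tool coordinates, whose origin is the TCP and whose axes are the flange's). Camera axes: x right, y up, looking along -z (the intrinsics and any distortion apply to the point x, -y, -z); pixel columns grow to the right and rows downward; lengths in m; the calibration is good to about 2 mm. A picture is of the moment at which its call begins: read the wrist's pose just before it. There is no depth.
- hand_in(): hands the job in; it is judged then, once.
Trained networks look in the newest picture that a camera, given by its name, has taken for a name from the list of things; names that differ only in an ending like _2 or _b are one class to them, and where a whole thing is asked for, a point or a joint stands for the part that bears it (a point fixed in the world has none). Each returns a list of dicts, best first, with "score" (0 to 1); they miss things now and then, are a little off and sometimes report something else, mostly with a low value. They report only what shows in the picture. A call takes as long as a camera call.
- search_frame(query, camera): "xy" ([column, row] in pixels, amid what is visible of it).
- regions_of(query, camera): "region" (400x640 bool, what is visible of it) and "xy" ([column, row] in pixels, amid what is visible of it).
The state is a dict: "time": time; "joints": joint angles; "joint_vel": joint speeds; "effort": joint torques, N m; "eef_pos": TCP position; "tool_rot": TCP orientation; "contact_force": force on the tool from outside, world axes, zero at the start; "wrist_torque": the same for the moment, N m; "grip_width": finger opening in m; "gripper_force": force on a finger pad.
Only numpy, scipy, OpenCV 4.12 (cv2) and the standard library are available. Lean on these libraries where they do the work, as an engineer would, in place of code of your own. Each camera call takes 0.05 s, during which the arm holds its last target. There are 200 camera calls.

## Task

Stand the salt shaker from the lid of the wooden box upright on the worktop, then free the lid by pressing it down until its hook springs off, and let the lid come up slowly, held back all the way, until it stands fully open: it must never fly up. Then put the garlic into the box, leave the lid open, and leave the lemon, the tin and the pepper mill as they stand.

Things in the scene. Friction and masses are not known exactly. Their poses are not given: they have to be found in the camera images.
- keeper: Open-topped pale wooden box screwed to the worktop, 180 (its x) x 170 (its y) x 100 mm, walls 6 mm, inner floor 9 mm above the worktop. Origin: centre of its underside; z up. Lid hinged along the +y side, steel hook in the middle of the -y side. Yaw varies within 0.4 rad.
- keeper_lid (a joint): Lid angle, rad. 0 = hooked down, level; positive = opening: the -y edge rises and swings over to +y until the stop at 1.75, just past upright. It can be pressed down to -0.065. Its spring always pushes it open: 0.5 x (1.9 - angle) N m, damping 0.1 N m s/rad. Left free low down it flies up at about 6 rad/s; above 1.4 it only eases to the stop. Over 2.2 rad/s counts as flying up.
- lid_hinge (a point): Middle of the lid's hinge line, which runs along the box's x at y = +85, z = 112 mm in the box frame; fixed to the box.
- lid_press (a point): Point on the lid's flat top, 125 mm from the hinge, on its centre line, where it can be pressed and held back by hand: about 6 N here presses it down from 0, under 2 N holds it near upright. The lid is a wooden plate 8 mm thick, 192 mm along x, its underside level with the hinge line; it reaches 178 mm from the hinge (53 mm past this point). Weight 0.22 kg. Moves with the lid.
- keeper_hook (a joint): Angle of the steel hook: 26 mm wide, pivot 50 mm above the worktop at y = -105 mm of the box, top at z = 132, reaching over the lid edge to y = -81 mm. 0 = hooked over a steel strip 6 mm high on the lid's edge; locked there by a lip 5 mm deep while the lid pushes up. When the lid is pressed below about -0.03 rad, a weak spring swings the hook outward to 0.45 and it stays off.
- salt_shaker: Glass salt shaker with a grey metal top, 44 mm across, 90 mm tall, standing on the lid. Origin: centre of its underside; z up. Under 0.2 kg.
- garlic: Bulb of garlic, 60 x 57 x 58 mm tall, standing on the worktop. Origin: centre of its underside.
- lemon: Lemon, 71 (its x) x 53 x 51 mm, lying on the worktop; origin: centre of its underside. Bystander.
- bean_tin: Unopened food tin, 75 mm across, 58 mm tall, on the worktop; origin: centre of its underside. Bystander.
- pepper_mill: Wooden pepper mill, 58 mm across, 170 mm tall, on the worktop; origin: centre of its underside. Bystander.

How it is judged:
On the way, in this order (a step that is already met when the one before it is completed fails the run):
1. the salt shaker stands upright on the worktop, let go, with the lid still hooked down (height (world z) of salt_shaker between -0.01 and 0.015 m and angle between salt_shaker's own z axis and vertical below 0.15 rad and horizontal distance between salt_shaker and keeper above 0.1 m and contact force between salt_shaker and the fingers below 0.1 N and value of joint keeper_lid below 0.05 rad and value of joint keeper_hook below 0.15 rad), for 0.1 s.
2. the hook has sprung off and the lid stands open, past 1.5 rad (value of joint keeper_lid above 1.5 rad and value of joint keeper_hook above 0.25 rad), for 0.2 s.
3. the garlic is in the box (x of garlic in the frame of keeper between -0.084 and 0.084 m and y of garlic in the frame of keeper between -0.079 and 0.079 m and z of garlic in the frame of keeper between 0 and 0.08 m), for 0.2 s.
At the end, for the whole second after the job is handed in: The lid stands open past 1.5 rad, the garlic lies at rest inside the box (its origin between the walls and under 80 mm above the box's underside), and the salt shaker stands at rest upright (within 0.15 rad) on the worktop, its centre more than 100 mm from the box's centre (all of step 3 and value of joint keeper_lid above 1.5 rad and linear speed of each of garlic, salt_shaker below 0.03 m/s and height (world z) of salt_shaker between -0.01 and 0.015 m and angle between salt_shaker's own z axis and vertical below 0.15 rad and horizontal distance between salt_shaker and keeper above 0.1 m); the robot touches nothing.
It fails at once if the lid flies up (opens faster than 2.2 rad/s) (velocity of joint keeper_lid above 2.2 rad/s).
It fails at once if the salt shaker is tipped over (angle between salt_shaker's own z axis and vertical above 0.8 rad).
It fails at once if the lemon, the tin or the pepper mill is shifted by more than 40 mm (distance of any of lemon, bean_tin, pepper_mill from where it was at the start of the episode above 0.04 m).
It fails at once if the tin or the pepper mill is tipped over (angle between any of bean_tin, pepper_mill's own z axis and vertical above 0.5 rad).
It also fails if it takes over 72 s, if anything falls off the work surface, if the arm or the gripper's body presses on something with over 40 N, if the wrist force passes 120 N, or if a joint passes its speed limit or range.

## Working session

There is one attempt and no reset: what is moved stays moved. The work goes in short steps, Python scripts to look and compute and a shell command to move; the robot and the scene stay as the last step left them, time stands still between calls to the robot, and variables do not carry over. Pictures are saved under pics/ and viewed, at most 10 in all, crops included, and the job is handed in when it is done.

```bash
mkdir -p pics; ls; cat > h.py <<'E'
import numpy as np, cv2
from workcell import *
from scipy.spatial.transform import Rotation as R
def ray(c,p):
    K=np.array(c["intrinsics"]);T=np.array(c["T"])
    d=np.linalg.inv(K)@[p[0],p[1],1.]; d=np.array([d[0],-d[1],-d[2]])
    return T[:3,3],T[:3,:3]@d
def onz(c,p,z):
    o,d=ray(c,p); return o+d*(z-o[2])/d[2]
def proj(c,P):
    K=np.array(c["intrinsics"]);T=np.array(c["T"])
    q=np.linalg.inv(T)@np.append(P,1.); u=K@[q[0],-q[1],-q[2]]; return u[:2]/u[2]
def tri(c1,p1,c2,p2):
    o1,d1=ray(c1,p1);o2,d2=ray(c2,p2)
    s=np.linalg.lstsq(np.stack([d1,-d2],1),o2-o1,rcond=None)[0]
    a,b=o1+d1*s[0],o2+d2*s[1]; return (a+b)/2,np.linalg.norm(a-b)
E
python3 - <<'E'
from h import *
s=read_state();print({k:np.round(v,3) for k,v in s.items()}); print(R.from_quat(s["tool_rot"]).as_matrix().round(3))
C={n:capture(n) for n in("side","top")}
for n in C: cv2.imwrite(f"pics/{n}0.png",C[n]["img"]); print(n,np.round(C[n]["T"],3).tolist(), C[n].keys())
for q in["keeper","keeper_lid","lid_press","keeper_hook","salt_shaker","garlic","lemon","bean_tin","pepper_mill"]:
    for n in C:
        r=search_frame(q,n)[:2]; print(q,n,[(np.round(x["xy"],1),round(x["score"],2)) for x in r])
E
```

```text
pics
{'time': np.float64(0.0), 'joints': array([ 1.22 ,  0.478,  0.022,  1.557, -0.011,  1.109, -0.083]), 'joint_vel': array([-0.001,  0.001,  0.001,  0.   ,  0.001, -0.001, -0.002]), 'effort': array([-0.0000e+00, -5.9644e+01,  1.6080e+00, -2.8120e+01,  1.2000e-02,
        9.0000e-03,  0.0000e+00]), 'eef_pos': array([ 0.162, -0.655,  0.214]), 'tool_rot': array([ 0.993,  0.121, -0.   , -0.001]), 'contact_force': array([ 0.375,  0.355, -0.378]), 'wrist_torque': array([ 0.005,  0.002, -0.06 ]), 'gripper_force': np.float64(0.0), 'grip_width': np.float64(0.086)}
[[ 0.971  0.24  -0.001]
 [ 0.24  -0.971  0.002]
 [-0.    -0.002 -1.   ]]
side [[-0.831, 0.3, -0.469, 0.027], [-0.556, -0.414, 0.72, 0.728], [0.022, 0.859, 0.511, 0.62], [0.0, 0.0, 0.0, 1.0]] dict_keys(['img', 'intrinsics', 'T'])
top [[0.021, 0.981, -0.195, 0.321], [-1.0, 0.023, 0.009, 0.017], [0.014, 0.195, 0.981, 1.169], [0.0, 0.0, 0.0, 1.0]] dict_keys(['img', 'intrinsics', 'T'])
keeper side [(array([328.3, 200.7]), 0.81)]
keeper top [(array([345.3, 201.5]), 0.68)]
keeper_lid side [(array([330.7, 185.2]), 0.85)]
keeper_lid top [(array([352.7, 205.4]), 0.57)]
lid_press side [(array([332.1, 185.5]), 0.57)]
lid_press top [(array([348.3, 206.2]), 0.67)]
keeper_hook side []
keeper_hook top [(array([383.9, 199.5]), 0.49)]
salt_shaker side [(array([343.9, 171.7]), 0.77), (array([328.8, 200.9]), 0.26)]
salt_shaker top [(array([348.8, 212.2]), 0.52)]
garlic side [(array([365.4, 162.8]), 0.49)]
garlic top [(array([442.3, 192.2]), 0.7)]
lemon side [(array([187.3, 287. ]), 0.97)]
lemon top [(array([201. , 182.1]), 0.68), (array([346.2, 214.3]), 0.32)]
bean_tin side [(array([395. , 181.3]), 0.79)]
bean_tin top [(array([435. , 235.6]), 0.57)]
pepper_mill side [(array([238.7, 304.6]), 0.59)]
pepper_mill top [(array([188.6, 231.9]), 0.67)]
```

View pics/top0.png

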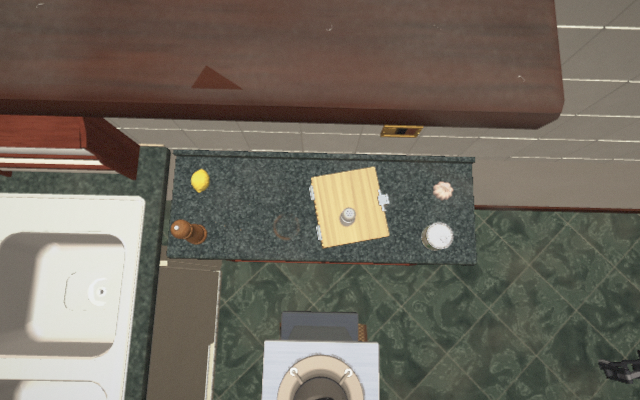

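View pics/side0.png

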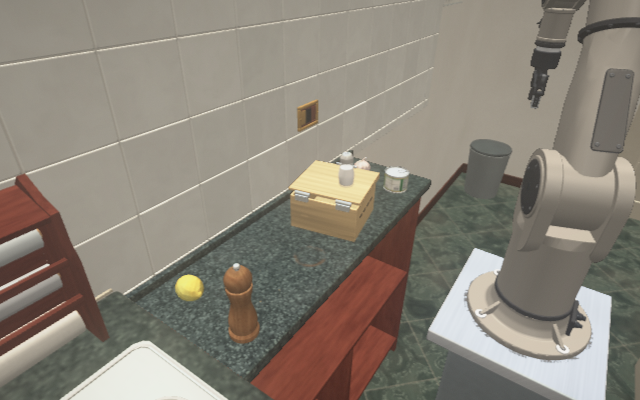

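The top view shows the lid with corners at about (311,177), (376,168), (389,237) and (323,247). The hook is at (384,200) on its right, with the shaker at (348,214), the garlic at (443,190) and the tin at (438,236). The lemon and the mill are far left at (200,181) and (190,232).

```bash
python3 - <<'E'
from h import *
C={n:capture(n) for n in("side","top")}
for q,z in [("keeper_lid",.12),("salt_shaker",.2),("garlic",.03),("bean_tin",.058),("lemon",.025),("pepper_mill",.1)]:
    m={}
    for n in C:
        r=regions_of(q,n)
        if not r: print(q,n,"none");continue
        g=r[0]["region"]; ys,xs=np.nonzero(g); m[n]=np.array([xs.mean(),ys.mean()])
        print(q,n,round(r[0]["score"],2),g.sum(),[xs.min(),xs.max(),ys.min(),ys.max()],"ctr@z",onz(C[n],m[n],z).round(3))
        if q=="keeper_lid" and n=="top":
            c=max(cv2.findContours(g.astype(np.uint8),0,1)[0],key=len)[:,0]
            P=np.array([onz(C[n],p,.12)[:2] for p in cv2.convexHull(c)[:,0].astype(float)],np.float32)
            print("rect",cv2.minAreaRect(P*1000)); print(cv2.boxPoints(cv2.minAreaRect(P*1000)))
    if len(m)==2: p,e=tri(C["side"],m["side"],C["top"],m["top"]); print("  tri",p.round(3),round(e,4))
for i,p in enumerate([(311,177),(376,168),(389,237),(323,247)]): print(onz(C["top"],p,.12).round(3))
a=cv2.resize(C["top"]["img"][150:270,290:470],None,fx=4.4,fy=4.4,interpolation=2); cv2.imwrite("pics/t1.png",a)
E
```

```text
keeper_lid side 0.72 2115 [np.int64(289), np.int64(378), np.int64(161), np.int64(204)] ctr@z [ 0.503 -0.045  0.12 ]
keeper_lid top 0.94 4409 [np.int64(311), np.int64(388), np.int64(167), np.int64(247)] ctr@z [ 0.511 -0.063  0.12 ]
rect ((512.0189208984375, -63.29609680175781), (193.47767639160156, 177.4717559814453), 11.191805839538574)
[[ 399.89667      4.9758472]
 [ 434.34286   -169.12091  ]
 [ 624.1412    -131.56804  ]
 [ 589.69495     42.528717 ]]
  tri [ 0.514 -0.063  0.108] 0.0008
salt_shaker side 0.95 490 [np.int64(337), np.int64(353), np.int64(152), np.int64(186)] ctr@z [0.44  0.011 0.2  ]
salt_shaker top 0.78 256 [np.int64(339), np.int64(355), np.int64(208), np.int64(226)] ctr@z [ 0.47  -0.052  0.2  ]
  tri [ 0.477 -0.054  0.162] 0.0014
garlic side 0.41 127 [np.int64(355), np.int64(369), np.int64(158), np.int64(170)] ctr@z [ 0.581 -0.347  0.03 ]
garlic top 0.64 264 [np.int64(433), np.int64(451), np.int64(182), np.int64(199)] ctr@z [ 0.581 -0.341  0.03 ]
  tri [ 0.579 -0.34   0.034] 0.0034
bean_tin side 0.7 586 [np.int64(383), np.int64(408), np.int64(166), np.int64(192)] ctr@z [ 0.426 -0.268  0.058]
bean_tin top 0.84 685 [np.int64(421), np.int64(451), np.int64(222), np.int64(250)] ctr@z [ 0.444 -0.313  0.058]
  tri [ 0.448 -0.321  0.028] 0.0005
lemon side 0.62 607 [np.int64(175), np.int64(202), np.int64(274), np.int64(300)] ctr@z [0.595 0.366 0.025]
lemon top 0.59 329 [np.int64(191), np.int64(208), np.int64(169), np.int64(192)] ctr@z [0.595 0.368 0.025]
  tri [0.594 0.367 0.026] 0.0012
pepper_mill side 0.85 2053 [np.int64(222), np.int64(258), np.int64(263), np.int64(343)] ctr@z [0.419 0.389 0.1  ]
pepper_mill top 0.79 667 [np.int64(170), np.int64(207), np.int64(219), np.int64(244)] ctr@z [0.437 0.364 0.1  ]
  tri [0.439 0.372 0.074] 0.0015
[0.59 0.04 0.12]
[ 0.619 -0.136  0.12 ]
[ 0.432 -0.169  0.12 ]
[0.402 0.004 0.12 ]
```

View pics/t1.png

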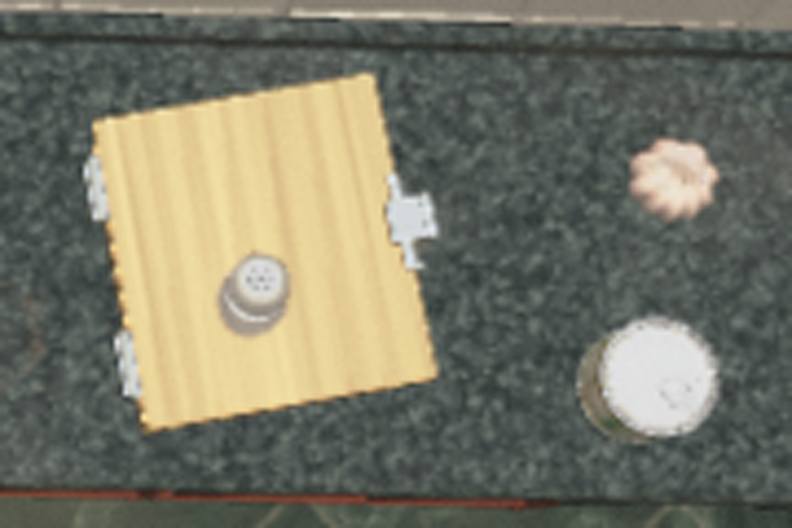

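The zoomed view confirms the 193 x 177 mm lid, at a yaw of about 0.195 rad, with the hook upright on its right edge. The shaker stands at about (0.476, -0.054). I'll move above it now.

```bash
python3 -m jog '.53 -.66 -.16 0 0 .06 85;.53 -.66 -.16 0 0 .06 85;.53 -.66 -.16 0 0 .06 85;.53 -.66 -.16 0 0 .06 85;.53 -.66 -.16 0 0 .06 85;.53 -.66 -.16 0 0 .06 85;.53 -.66 -.16 0 0 .06 85;.53 -.66 -.16 0 0 .03 85'; python3 -m jog '.53 -.66 0 0 0 0 85;.53 -.66 0 0 0 0 85;.53 -.66 0 0 0 0 85;.53 -.66 0 0 0 0 85;.53 -.66 0 0 0 0 85;.53 -.66 0 0 0 0 85;.3 -.4 0 0 0 0 85;0 0 0 0 0 0 85'
cat > w.py <<'E'
# where: tool pose, and offset to a world target in tool units
import sys
from h import *
s=read_state();M=R.from_quat(s["tool_rot"]).as_matrix();p=np.array(s["eef_pos"])
print("t",round(float(s["time"]),2),"p",p.round(4),"x",M[:,0].round(3),"z",M[:,2].round(3),"F",np.round(s["contact_force"],1),"w",round(float(s["grip_width"]),4),"gf",round(float(s["gripper_force"]),1),"j",np.round(s["joints"],2))
if len(sys.argv)>3:
    print("units",(M.T@(np.array(sys.argv[1:4],float)-p)/.05).round(2))
    B=np.array([[.981,-.194,0],[.194,.981,0],[0,0,1]])@np.diag([1,-1,-1])
    print("turn to box-aligned",(R.from_matrix(M.T@B).as_rotvec(degrees=True)/6).round(2))
E
python3 w.py .476 -.054 .175
python3 - <<'E'
from h import *
s=read_state();c=capture("wrist");T=np.eye(4);T[:3,:3]=R.from_quat(s["tool_rot"]).as_matrix();T[:3,3]=s["eef_pos"];c["T"]=T@np.array(c["mount"])
cv2.imwrite("pics/w1.png",c["img"])
r=regions_of("salt_shaker","wrist")
for q in r[:2]:
    ys,xs=np.nonzero(q["region"]);print(q["score"],xs.min(),xs.max(),ys.min(),ys.max())
    for z in(.165,.21):print(onz(c,(xs.mean(),ys.mean()),z))
print(proj(c,[.476,-.054,.12]),proj(c,[.476,-.054,.21]))
E
```

```text
time: 2.5
eef_pos: [0.3118, -0.3497, 0.2795]
tool_rot: [0.995, 0.097, 0.0, 0.0]
contact_force: [1.3, 0.4, -0.2]
grip_width: 0.0852
gripper_force: 0.0
time: 3.3
eef_pos: [0.4411, -0.0997, 0.2793]
tool_rot: [0.995, 0.101, 0.001, -0.0]
contact_force: [-0.6, -0.1, -0.4]
grip_width: 0.0847
gripper_force: 0.0
t 3.3 p [ 0.4411 -0.0997  0.2793] x [0.98  0.201 0.002] z [ 0.001  0.001 -1.   ] F [-0.6 -0.1 -0.4] w 0.0847 gf 0.0 j [ 0.51  0.07 -0.44  1.96  0.03  1.12 -1.31]
units [ 0.86 -0.75  2.09]
turn to box-aligned [-0.01 -0.01  0.07]
0.87 253 308 113 168
[ 0.47886018 -0.05734314  0.165     ]
[ 0.4849924  -0.06203435  0.21      ]
0.28 190 423 0 200
[ 0.51779804 -0.07000876  0.165     ]
[ 0.51753811 -0.07262075  0.21      ]
[282.70042829 137.4174442 ] [266.72489412 151.40000699]
```

View pics/w1.png

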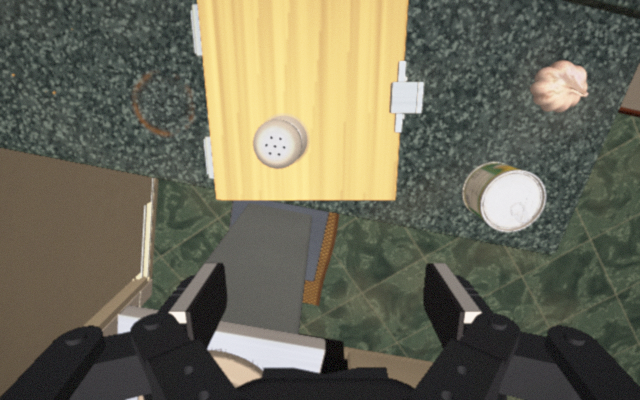

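The wrist view shows the shaker cap at (276,148), upright on the lid, the hook at (406,97), the garlic at (560,85) and the tin at (505,195). This moves the shaker estimate to about (0.479, -0.058).

```bash
python3 -m jog '.45 -.33 0 0 0 0 85;.46 -.33 0 0 0 0 85;0 0 0 0 0 0 85;0 0 .5 0 0 0 85;0 0 .5 0 0 0 85;0 0 .5 0 0 0 85;0 0 .5 0 0 0 85;0 0 0.1 0 0 0 85'; python3 -m jog '0 0 0 0 0 0 30;0 0 0 0 0 0 30;0 0 0 0 0 0 30;0 0 0 0 0 0 30;0 0 0 0 0 0 30;0 0 0 0 0 0 30;0 0 0 0 0 0 30' 30; python3 w.py .479 -.058 .175
```

```text
time: 4.2
eef_pos: [0.4751, -0.0644, 0.1714]
tool_rot: [0.995, 0.096, -0.003, -0.0]
contact_force: [-0.8, -0.2, -0.4]
grip_width: 0.0851
gripper_force: 0.0
time: 4.9
eef_pos: [0.479, -0.0623, 0.1753]
tool_rot: [0.995, 0.098, 0.001, 0.0]
contact_force: [0.5, -0.6, 6.4]
grip_width: 0.0319
gripper_force: 29.5
t 4.9 p [ 0.479  -0.0623  0.1753] x [0.981 0.195 0.003] z [ 0.003 -0.    -1.   ] F [ 0.5 -0.6  6.4] w 0.0319 gf 29.5 j [ 0.41  0.24 -0.47  2.02  0.14  0.91 -1.51]
units [ 0.02 -0.08  0.01]
turn to box-aligned [ 0.01 -0.03  0.01]
```

```bash
python3 -m jog '0 0 -.3 0 0 0 30;0 0 -.5 0 0 0 30;0 0 -.6 0 0 0 30;0 0 -.4 0 0 0 30;0 0 0 0 0 0 30;0 0 0 0 0 0 30' 40; python3 w.py .52 .2 .175
python3 - <<'E'
from h import *
c=capture("side"); cv2.imwrite("pics/s2.png",cv2.resize(c["img"][90:240,260:430],None,fx=3.5,fy=3.5))
d=capture("wrist"); cv2.imwrite("pics/s3.png",np.hstack([cv2.resize(c["img"][90:240,270:420],(400,400)),cv2.resize(d["img"][:,120:520],(400,400))]))
E
```

```text
time: 5.5
eef_pos: [0.4776, -0.0624, 0.2637]
tool_rot: [0.995, 0.098, 0.0, 0.0]
contact_force: [0.9, 1.0, -1.2]
grip_width: 0.0315
gripper_force: 39.8
t 5.5 p [ 0.4776 -0.0624  0.2637] x [0.981 0.194 0.   ] z [ 0. -0. -1.] F [ 0.9  1.  -1.2] w 0.0315 gf 39.8 j [ 0.44  0.14 -0.48  1.92  0.07  1.1  -1.45]
units [ 1.85 -4.98  1.77]
turn to box-aligned [ 0. -0.  0.]
```

View pics/s3.png

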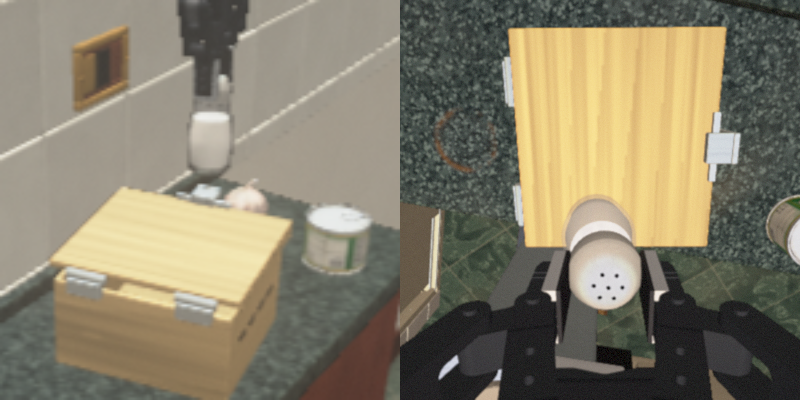

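The left half shows the shaker hanging upright in the fingers, clear of the lid. The right half shows the cap at about (608,285), gripped at the neck. I'll carry it to the free worktop on the hinge side.

```bash
python3 -m jog '.1 -.3 0 0 0 0 30;.2 -.6 0 0 0 0 30;.25 -.7 0 0 0 0 30;.3 -.8 0 0 0 0 30;.3 -.8 0 0 0 0 30;.3 -.8 0.2 0 0 0 30;.25 -.6 .4 0 0 0 30;.15 -.38 .5 0 0 0 30'; python3 -m jog '0 0 .6 0 0 0 30;0 0 .6 0 0 0 30;0 0 .6 0 0 0 30;0 0 .4 0 0 0 30;0 0 .3 0 0 0 30;0 0 .2 0 0 0 30;0 0 .1 0 0 0 30;0 0 0 0 0 0 30'; python3 w.py .52 .2 .056
```

```text
time: 6.4
eef_pos: [0.5199, 0.2033, 0.2078]
tool_rot: [0.995, 0.099, 0.0, -0.001]
contact_force: [0.0, 0.5, -1.1]
grip_width: 0.0316
gripper_force: 39.9
time: 7.2
eef_pos: [0.5201, 0.1999, 0.0687]
tool_rot: [0.995, 0.098, -0.0, 0.0]
contact_force: [0.3, 0.1, -1.2]
grip_width: 0.0314
gripper_force: 39.9
t 7.2 p [0.5201 0.1999 0.0687] x [ 0.981  0.194 -0.   ] z [-0. -0. -1.] F [ 0.3  0.1 -1.2] w 0.0314 gf 39.9 j [-0.05  0.53 -0.54  1.93  0.38  0.78 -2.19]
units [-0.   -0.    0.25]
turn to box-aligned [0. 0. 0.]
```

```bash
python3 -m jog '0 0 .1 0 0 0 30;0 0 .1 0 0 0 30;0 0 0 0 0 0 30;0 0 0 0 0 0 30'; python3 -m jog '0 0 .04 0 0 0 30;0 0 0 0 0 0 30'
```

```text
time: 7.6
eef_pos: [0.5202, 0.1999, 0.059]
tool_rot: [0.995, 0.098, 0.0, 0.0]
contact_force: [0.6, 0.4, -0.5]
grip_width: 0.0315
gripper_force: 39.9
time: 7.8
eef_pos: [0.5201, 0.1998, 0.0569]
tool_rot: [0.995, 0.098, 0.0, 0.0]
contact_force: [-0.2, -0.6, -0.9]
grip_width: 0.0315
gripper_force: 39.9
```

```bash
python3 -m jog '0 0 .04 0 0 0 30;0 0 0 0 0 0 30'; python3 -m jog '0 0 .04 0 0 0 30;0 0 0 0 0 0 30';python3 -m jog '0 0 .04 0 0 0 30;0 0 0 0 0 0 30'
```

```text
time: 8.0
eef_pos: [0.5206, 0.2001, 0.0552]
tool_rot: [0.995, 0.098, 0.0, -0.0]
contact_force: [0.0, 1.2, 1.7]
grip_width: 0.0313
gripper_force: 40.2
time: 8.2
eef_pos: [0.5221, 0.2008, 0.055]
tool_rot: [0.995, 0.098, 0.002, -0.0]
contact_force: [-1.5, -0.5, 14.6]
grip_width: 0.0315
gripper_force: 41.4
time: 8.4
eef_pos: [0.5238, 0.2016, 0.0548]
tool_rot: [0.995, 0.098, 0.004, -0.001]
contact_force: [-1.7, -1.2, 25.1]
grip_width: 0.0314
gripper_force: 42.6
```

```bash
python3 -m jog '0 0 -.08 0 0 0 31;0 0 0 0 0 0 34;0 0 0 0 0 0 40;0 0 0 0 0 0 50;0 0 0 0 0 0 65;0 0 0 0 0 0 80;0 0 0 0 0 0 80;0 0 0 0 0 0 80'; python3 -m jog '0 0 -.4 0 0 0 80;0 0 -.8 0 0 0 80;0 0 -.8 0 0 0 80;0 0 -.8 0 0 0 80;0 0 -.8 0 0 0 60;0 0 -.8 0 0 0 40;0 0 -.4 0 0 0 20;0 0 0 0 0 0 0'
python3 - <<'E'
from h import *
C={n:capture(n) for n in("side","top")};m={}
for n in C:
    r=regions_of("salt_shaker",n)
    ys,xs=np.nonzero(r[0]["region"]); m[n]=[xs.mean(),ys.mean()];print(n,r[0]["score"],xs.min(),xs.max(),ys.min(),ys.max())
print(tri(C["side"],m["side"],C["top"],m["top"]))
E
python3 w.py .515 -.085 .2
```

```text
time: 9.2
eef_pos: [0.5201, 0.1999, 0.0548]
tool_rot: [0.995, 0.098, -0.0, 0.0]
contact_force: [-0.7, 0.6, -0.2]
grip_width: 0.0798
gripper_force: 0.0
time: 10.0
eef_pos: [0.5216, 0.201, 0.2985]
tool_rot: [0.995, 0.098, 0.003, -0.001]
contact_force: [0.2, 0.0, -0.8]
grip_width: 0.022
gripper_force: 0.0
side 0.88 258 276 236 274
top 0.16 433 451 182 199
(array([ 0.80365592, -0.35214441, -0.42643524]), np.float64(0.356245032351586))
t 10.2 p [0.5194 0.1994 0.2934] x [ 0.981  0.194 -0.002] z [-0.002 -0.001 -1.   ] F [ 0.4 -0.8  0. ] w 0.0002 gf 0.0 j [ 0.05  0.28 -0.64  1.71  0.18  1.21 -2.01]
units [-1.19  5.56  1.87]
turn to box-aligned [0.01 0.02 0.  ]
```

The side network sees the shaker as a region 18 px wide and 38 px tall, so it is standing. Next I'll check in free air that the tilted end pose of the lid motion is reachable.

```bash
python3 -m jog '-.29 .75 .16 0 0 0 0;-.29 .75 .16 0 0 0 0;-.29 .75 .16 0 0 0 0;-.29 .75 .16 0 0 0 0;0 0 0 -1 0 0 0;0 0 0 -1 0 0 0;0 0 0 -1 0 0 0;0 0 0 -1 0 0 0'; python3 -m jog '0 0 0 -1 0 0 0;0 0 0 -1 0 0 0;0 0 0 -1 0 0 0;0 0 0 0 0 0 0'; python3 w.py .4915 .041 .26
cat > plan.py <<'E'
from h import *
# u toward hook, v up from hinge; prints rows
h,tip,rc=14.5,14,148
def pose(th,f=.5):
    ph=f*max(th,0); c=rc*np.array([np.cos(th),np.sin(th)])+8*np.array([-np.sin(th),np.cos(th)])
    a=np.array([np.sin(ph),-np.cos(ph)]);b=np.array([np.cos(ph),np.sin(ph)])
    return c-tip*a-h*b,a,b,ph
E
python3 - <<'E'
from plan import *
ths=[-.045,-.02,0]+list(np.arange(.07,1.66,.07))
p0=pose(ths[0])
for t in ths[1:]:
    p1=pose(t);d=(p1[0]-p0[0])/50
    print(round(t,2),"ty %.2f tz %.2f wx %.2f"%(d@p0[2],d@p0[1],-np.degrees(p1[3]-p0[3])/6), p1[0].round(0)); p0=p1
E
```

```text
time: 11.0
eef_pos: [0.4922, 0.0411, 0.2623]
tool_rot: [0.973, 0.095, 0.02, 0.209]
contact_force: [0.1, -0.7, -0.5]
grip_width: 0.0001
gripper_force: 0.0
time: 11.4
eef_pos: [0.491, 0.0437, 0.2598]
tool_rot: [0.929, 0.095, 0.033, 0.357]
contact_force: [0.7, 0.4, -0.7]
grip_width: 0.0003
gripper_force: 0.0
t 11.4 p [0.491  0.0437 0.2598] x [ 0.98   0.2   -0.006] z [ 0.13  -0.657 -0.743] F [ 0.7  0.4 -0.7] w 0.0003 gf 0.0 j [-0.17  0.33 -0.59  1.93  0.78  1.47 -2.45]
units [-0.    0.04  0.03]
turn to box-aligned [7.01 0.04 0.08]
-0.02 ty -0.00 tz -0.07 wx -0.00 [134.  19.]
0 ty -0.00 tz -0.06 wx -0.00 [134.  22.]
0.07 ty -0.03 tz -0.20 wx -0.33 [132.  32.]
0.14 ty -0.04 tz -0.20 wx -0.33 [130.  42.]
0.21 ty -0.04 tz -0.19 wx -0.33 [127.  51.]
0.28 ty -0.05 tz -0.19 wx -0.33 [124.  60.]
0.35 ty -0.06 tz -0.19 wx -0.33 [120.  70.]
0.42 ty -0.06 tz -0.19 wx -0.33 [115.  78.]
0.49 ty -0.07 tz -0.19 wx -0.33 [109.  87.]
0.56 ty -0.08 tz -0.19 wx -0.33 [103.  95.]
0.63 ty -0.08 tz -0.18 wx -0.33 [ 97. 102.]
0.7 ty -0.09 tz -0.18 wx -0.33 [ 90. 110.]
0.77 ty -0.10 tz -0.18 wx -0.33 [ 82. 116.]
0.84 ty -0.10 tz -0.17 wx -0.33 [ 74. 122.]
0.91 ty -0.11 tz -0.17 wx -0.33 [ 65. 128.]
0.98 ty -0.12 tz -0.17 wx -0.33 [ 56. 133.]
1.05 ty -0.12 tz -0.16 wx -0.33 [ 47. 137.]
1.12 ty -0.13 tz -0.16 wx -0.33 [ 38. 141.]
1.19 ty -0.14 tz -0.15 wx -0.33 [ 28. 144.]
1.26 ty -0.14 tz -0.15 wx -0.33 [ 18. 146.]
1.33 ty -0.15 tz -0.15 wx -0.33 [  7. 148.]
1.4 ty -0.15 tz -0.14 wx -0.33 [ -3. 149.]
1.47 ty -0.16 tz -0.14 wx -0.33 [-13. 149.]
1.54 ty -0.16 tz -0.13 wx -0.33 [-24. 148.]
1.61 ty -0.17 tz -0.13 wx -0.33 [-34. 147.]
```

```bash
python3 -m jog '0 0 0 1 0 0 0;0 0 0 1 0 0 0;0 0 0 1 0 0 0;0 0 0 1 0 0 0;0 0 0 1 0 0 0;0 0 0 1 0 0 0;0 0 0 1 0 0 0;0 0 0 0 0 0 0'; python3 -m jog '0 .75 0 0 0 0 0;0 .75 0 0 0 0 0;0 .75 .3 0 0 0 0;0 .75 .4 0 0 0 0;0 0 .5 0 0 0 0;0 0 .4 0 0 0 0;0 0 .2 0 0 0 0;0 0 0 0 0 0 0';  python3 w.py .521 -.106 .136
```

```text
time: 12.2
eef_pos: [0.4935, 0.0364, 0.2631]
tool_rot: [0.996, 0.093, 0.001, -0.001]
contact_force: [0.2, -0.2, -0.0]
grip_width: -0.0001
gripper_force: 0.0
time: 13.0
eef_pos: [0.5207, -0.105, 0.1718]
tool_rot: [0.995, 0.098, -0.001, -0.0]
contact_force: [-0.7, 0.3, -0.2]
grip_width: 0.0003
gripper_force: 0.0
t 13.0 p [ 0.5207 -0.105   0.1718] x [ 0.981  0.196 -0.002] z [-0.002  0.    -1.   ] F [-0.7  0.3 -0.2] w 0.0003 gf 0.0 j [ 0.47  0.33 -0.47  1.92  0.18  0.94 -1.46]
units [0.   0.02 0.72]
turn to box-aligned [-0.    0.02  0.02]
```

Descending gently to touch the lid.

```bash
python3 -m jog '0 0 .3 0 0 0 0;0 0 .2 0 0 0 0;0 0 .12 0 0 0 0;0 0 0 0 0 0 0;0 0 0 0 0 0 0'; for i in 1; do python3 -m jog '0 0 .08 0 0 0 0;0 0 .08 0 0 0 0;0 0 0 0 0 0 0;0 0 0 0 0 0 0'; done
```

```text
time: 13.5
eef_pos: [0.5219, -0.1056, 0.1424]
tool_rot: [0.995, 0.098, 0.0, 0.0]
contact_force: [-0.1, 0.2, -0.6]
grip_width: -0.0003
gripper_force: 0.0
time: 13.9
eef_pos: [0.5215, -0.1057, 0.1338]
tool_rot: [0.995, 0.098, -0.0, -0.0]
contact_force: [-0.1, 0.2, 0.5]
grip_width: -0.0001
gripper_force: 0.0
```

```bash
python3 -m jog '0 0 .04 0 0 0 0;0 0 .04 0 0 0 0;0 0 0 0 0 0 0'; python3 -m jog '0 0 .03 0 0 0 0;0 0 .02 0 0 0 0;0 0 .02 0 0 0 0;0 0 0 0 0 0 0;0 0 0 0 0 0 0;0 0 0 0 0 0 0'
python3 - <<'E'
from h import *
print([(np.round(x["xy"],1),round(x["score"],2)) for x in (capture("top"),search_frame("keeper_hook","top"))[1]])
c=capture("top");cv2.imwrite("pics/t4.png",cv2.resize(c["img"][150:270,290:470],None,fx=4.4,fy=4.4,interpolation=2))
E
```

```text
time: 14.2
eef_pos: [0.5214, -0.1056, 0.1296]
tool_rot: [0.995, 0.098, -0.0, -0.0]
contact_force: [0.4, -0.5, -0.2]
grip_width: -0.0005
gripper_force: 0.0
time: 14.8
eef_pos: [0.5216, -0.1057, 0.1265]
tool_rot: [0.995, 0.098, 0.0, 0.0]
contact_force: [-0.6, -0.3, 0.7]
grip_width: 0.0
gripper_force: 0.0
[]
```

View pics/t4.png

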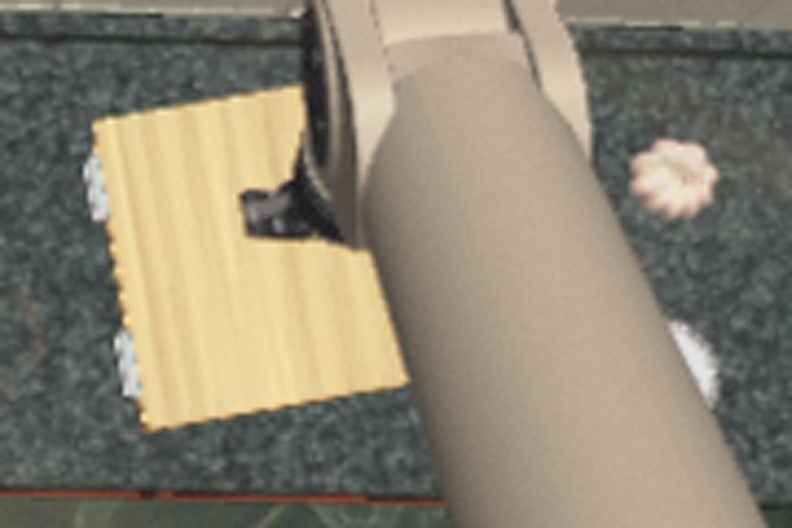

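The arm hides the hook, and the lid still lies flat. The force is near zero, so the fingertips have not touched yet. I'll keep descending and watch the force.

```bash
for i in 1; do python3 -m jog '0 0 .04 0 0 0 0;0 0 0 0 0 0 0'|sed -n '2p;4p'; python3 -m jog '0 0 .04 0 0 0 0;0 0 0 0 0 0 0'|sed -n '2p;4p'; python3 -m jog '0 0 .04 0 0 0 0;0 0 0 0 0 0 0'|sed -n '2p;4p';  python3 -m jog '0 0 .04 0 0 0 0;0 0 0 0 0 0 0'|sed -n '2p;4p'; done
```

```text
eef_pos: [0.5214, -0.1057, 0.1241]
contact_force: [-0.4, -0.5, -0.2]
eef_pos: [0.5214, -0.1057, 0.1221]
contact_force: [0.1, 0.7, -0.0]
eef_pos: [0.5214, -0.1057, 0.1201]
contact_force: [0.1, 0.1, -0.1]
eef_pos: [0.5214, -0.1056, 0.1182]
contact_force: [0.3, 0.1, 0.8]
```

```bash
python3 - <<'E'
from h import *
c=capture("side");s=read_state();p=np.array(s["eef_pos"]);M=R.from_quat(s["tool_rot"]).as_matrix()
a=(proj(c,p+M[:,2]*.014)-[270,90])*[4.,4.];print(a, s["contact_force"])
img=cv2.resize(c["img"][90:240,270:420],(600,600),interpolation=2);cv2.circle(img,tuple(int(v) for v in a),4,(0,0,255),1)
cv2.imwrite("pics/s5.png",img)
E
```

```text
[281.17637105 348.37868506] [ 0.18194983  0.60745059 -0.17410563]
```

View pics/s5.png

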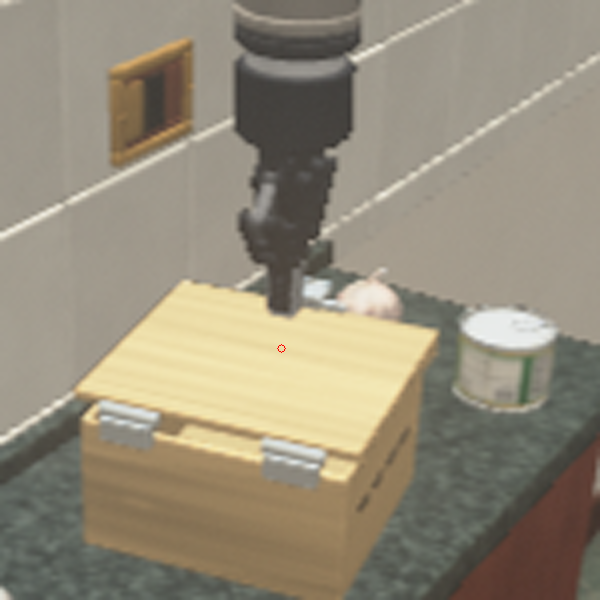

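The marker for the computed tip (281,348) lies about 35 zoomed px below the real fingertip at (283,313), so the tips are still hovering. I'll check that offset and keep descending until there is contact.

```bash
python3 - <<'E'
from h import *
c=capture("side");s=read_state();p=np.array(s["eef_pos"])
px=(270+283/4,90+313/4)
for z in(.12,.125,.13,.14):print(onz(c,px,z).round(3))
for z in(.12,.125,.13,.14):print(z,proj(c,[p[0],p[1],z]),px)
d=capture("wrist");print(np.round(d["mount"],3).tolist(),np.round(d["intrinsics"],0).tolist())
E
for v in 1 2 3; do :; done
python3 -m jog '0 0 .04 0 0 0 0;0 0 0 0 0 0 0'|sed -n '2p;4p'; python3 -m jog '0 0 .04 0 0 0 0;0 0 0 0 0 0 0'|sed -n '2p;4p'; python3 -m jog '0 0 .04 0 0 0 0;0 0 0 0 0 0 0'|sed -n '2p;4p'
```

```text
[ 0.533 -0.125  0.12 ]
[ 0.528 -0.117  0.125]
[ 0.523 -0.108  0.13 ]
[ 0.513 -0.091  0.14 ]
0.12 [340.52186641 171.98614658] (340.75, 168.25)
0.125 [340.59860176 170.34781159] (340.75, 168.25)
0.13 [340.67569936 168.70174254] (340.75, 168.25)
0.14 [340.83099159 165.38618216] (340.75, 168.25)
[[0.0, 0.956, 0.293, 0.077], [1.0, -0.001, 0.0, 0.001], [0.001, 0.293, -0.956, -0.16], [0.0, 0.0, 0.0, 1.0]] [[340.0, 0.0, 325.0], [0.0, 340.0, 204.0], [0.0, 0.0, 1.0]]
eef_pos: [0.5215, -0.1057, 0.1162]
contact_force: [-0.1, -0.5, -0.5]
eef_pos: [0.5214, -0.1057, 0.1141]
contact_force: [0.2, 0.3, -0.4]
eef_pos: [0.5214, -0.1057, 0.1121]
contact_force: [0.2, 0.4, -0.4]
```

```bash
python3 -m jog '0 0 .04 0 0 0 0;0 0 0 0 0 0 0'|sed -n '2p;4p'; python3 -m jog '0 0 .04 0 0 0 0;0 0 0 0 0 0 0'|sed -n '2p;4p'; python3 -m jog '0 0 .04 0 0 0 0;0 0 0 0 0 0 0'|sed -n '2p;4p'; python3 -m jog '0 0 .04 0 0 0 0;0 0 0 0 0 0 0'|sed -n '2p;4p'
```

```text
eef_pos: [0.5214, -0.1057, 0.1101]
contact_force: [0.2, -0.9, -0.0]
eef_pos: [0.5214, -0.1057, 0.1082]
contact_force: [-0.0, -0.5, 0.3]
eef_pos: [0.5214, -0.1057, 0.1062]
contact_force: [0.3, -0.5, -0.7]
eef_pos: [0.5217, -0.1057, 0.1044]
contact_force: [0.2, -0.2, -0.4]
```

```bash
python3 -m jog '0 0 .04 0 0 0 0;0 0 0 0 0 0 0'|sed -n '2p;4p'; python3 -m jog '0 0 .04 0 0 0 0;0 0 0 0 0 0 0'|sed -n '2p;4p'; python3 -m jog '0 0 .04 0 0 0 0;0 0 0 0 0 0 0'|sed -n '2p;4p'
```

```text
eef_pos: [0.5218, -0.1057, 0.1027]
contact_force: [-1.8, 0.0, 5.3]
eef_pos: [0.5218, -0.1058, 0.1008]
contact_force: [-1.8, -0.1, 6.3]
eef_pos: [0.5218, -0.1059, 0.0988]
contact_force: [-2.3, -0.6, 5.6]
```

Contact came at TCP z of about 0.1035, with 5–6 N, so the closed tips sit about 16 mm behind the TCP reading. I'll press a bit further so the hook goes, then work out the arc with the measured tip length.

```bash
python3 -m jog '0 0 .04 0 0 0 0;0 0 .02 0 0 0 0;0 0 0 0 0 0 0;0 0 0 0 0 0 0;0 0 0 0 0 0 0;0 0 0 0 0 0 0;0 0 0 0 0 0 0;0 0 0 0 0 0 0'; sed -i 's/h,tip,rc=14.5,14,148/h,tip,rc=14.5,-16.5,148/' plan.py
python3 - <<'E'
from plan import *
ths=list(np.arange(-.05,1.64,.07)); p0=pose(ths[0],.55);hu=np.array([.194,-.981])
for t in ths[1:]:
    p1=pose(t,.55);d=(p1[0]-p0[0])/50; w=np.append(np.array([.495,.024])+hu*p1[0][0]/1000,.112+p1[0][1]/1000)
    print(round(t,2),"ty %.2f tz %.2f wx %.2f"%(d@p0[2],d@p0[1],-np.degrees(p1[3]-p0[3])/6), w.round(3)); p0=p1
E
```

```text
time: 18.7
eef_pos: [0.5218, -0.1059, 0.096]
tool_rot: [0.995, 0.098, 0.0, 0.0]
contact_force: [-1.7, 0.3, 6.0]
grip_width: 0.0002
gripper_force: 3.1
0.02 ty -0.00 tz -0.20 wx -0.11 [ 0.521 -0.107  0.106]
0.09 ty -0.01 tz -0.20 wx -0.37 [ 0.521 -0.106  0.116]
0.16 ty -0.01 tz -0.19 wx -0.37 [ 0.521 -0.105  0.126]
0.23 ty -0.02 tz -0.19 wx -0.37 [ 0.52  -0.104  0.135]
0.3 ty -0.03 tz -0.19 wx -0.37 [ 0.52  -0.101  0.145]
0.37 ty -0.03 tz -0.19 wx -0.37 [ 0.519 -0.098  0.154]
0.44 ty -0.04 tz -0.19 wx -0.37 [ 0.518 -0.094  0.163]
0.51 ty -0.05 tz -0.19 wx -0.37 [ 0.517 -0.09   0.171]
0.58 ty -0.05 tz -0.19 wx -0.37 [ 0.516 -0.085  0.18 ]
0.65 ty -0.06 tz -0.18 wx -0.37 [ 0.515 -0.079  0.187]
0.72 ty -0.06 tz -0.18 wx -0.37 [ 0.514 -0.073  0.195]
0.79 ty -0.07 tz -0.18 wx -0.37 [ 0.513 -0.067  0.202]
0.86 ty -0.08 tz -0.18 wx -0.37 [ 0.512 -0.059  0.208]
0.93 ty -0.08 tz -0.17 wx -0.37 [ 0.51  -0.052  0.214]
1.0 ty -0.09 tz -0.17 wx -0.37 [ 0.508 -0.044  0.219]
1.07 ty -0.09 tz -0.17 wx -0.37 [ 0.507 -0.036  0.224]
1.14 ty -0.10 tz -0.16 wx -0.37 [ 0.505 -0.027  0.228]
1.21 ty -0.10 tz -0.16 wx -0.37 [ 0.503 -0.019  0.231]
1.28 ty -0.11 tz -0.16 wx -0.37 [ 0.502 -0.01   0.234]
1.35 ty -0.12 tz -0.15 wx -0.37 [ 0.5   -0.001  0.236]
1.42 ty -0.12 tz -0.15 wx -0.37 [0.498 0.009 0.238]
1.49 ty -0.13 tz -0.14 wx -0.37 [0.496 0.018 0.238]
1.56 ty -0.13 tz -0.14 wx -0.37 [0.494 0.027 0.238]
1.63 ty -0.13 tz -0.13 wx -0.37 [0.492 0.037 0.238]
```

```bash
python3 -m jog '0 0 -.1 0 0 0 0;0 0 -.1 0 0 0 0;0 0 -.1 -.2 0 0 0;0 0 -.1 -.2 0 0 0;0 0 0 0 0 0 0'; python3 w.py .521 -.106 .116
```

```text
time: 19.2
eef_pos: [0.5219, -0.1051, 0.1165]
tool_rot: [0.995, 0.098, 0.003, 0.022]
contact_force: [-1.2, 0.7, 4.5]
grip_width: -0.0003
gripper_force: 2.6
t 19.2 p [ 0.5219 -0.1051  0.1165] x [0.981 0.196 0.001] z [ 0.01  -0.043 -0.999] F [-1.2  0.7  4.5] w -0.0003 gf 2.6 j [ 0.4   0.39 -0.43  1.98  0.28  0.81 -1.56]
units [-0.02  0.01  0.01]
turn to box-aligned [ 0.42 -0.01  0.02]
```

The lid follows with 4.5 N at 13 mm above the hooked height, so the hook is off. I'll ease the lid up along the arc.

```bash
python3 -m jog '0 -.01 -.19 -.37 0 0 0;0 -.02 -.19 -.37 0 0 0;0 -.03 -.19 -.37 0 0 0;0 -.03 -.19 -.37 0 0 0;0 -.04 -.19 -.37 0 0 0;0 0 0 0 0 0 0'; python3 w.py .518 -.094 .163
```

```text
time: 19.8
eef_pos: [0.5197, -0.0918, 0.163]
tool_rot: [0.988, 0.099, 0.013, 0.118]
contact_force: [-1.0, 0.5, 5.0]
grip_width: 0.0001
gripper_force: 2.0
t 19.8 p [ 0.5197 -0.0918  0.163 ] x [0.98  0.198 0.002] z [ 0.048 -0.231 -0.972] F [-1.   0.5  5. ] w 0.0001 gf 2.0 j [ 0.23  0.3  -0.39  2.    0.45  0.9  -1.8 ]
units [-0.04  0.04  0.01]
turn to box-aligned [ 2.27 -0.02  0.04]
```

```bash
python3 -m jog '0 -.05 -.19 -.37 0 0 0;0 -.05 -.19 -.37 0 0 0;0 -.06 -.18 -.37 0 0 0;0 -.06 -.18 -.37 0 0 0;0 0 0 0 0 0 0'; python3 w.py .514 -.073 .195
```

```text
time: 20.3
eef_pos: [0.5154, -0.0703, 0.1944]
tool_rot: [0.976, 0.098, 0.02, 0.193]
contact_force: [-1.4, 1.3, 2.1]
grip_width: -0.0005
gripper_force: 1.6
t 20.3 p [ 0.5154 -0.0703  0.1944] x [0.98  0.199 0.001] z [ 0.077 -0.373 -0.925] F [-1.4  1.3  2.1] w -0.0005 gf 1.6 j [ 0.09  0.26 -0.39  2.01  0.59  1.01 -2.01]
units [-0.04  0.05  0.01]
turn to box-aligned [ 3.73 -0.02  0.04]
```

```bash
python3 -m jog '0 -.07 -.18 -.37 0 0 0;0 -.08 -.18 -.37 0 0 0;0 -.08 -.17 -.37 0 0 0;0 -.09 -.17 -.37 0 0 0;0 -.09 -.17 -.37 0 0 0;0 0 0 0 0 0 0'; python3 w.py .507 -.036 .224
```

```text
time: 20.9
eef_pos: [0.5077, -0.0337, 0.2227]
tool_rot: [0.953, 0.095, 0.028, 0.286]
contact_force: [-1.5, 2.0, 0.3]
grip_width: -0.0001
gripper_force: 1.2
t 20.9 p [ 0.5077 -0.0337  0.2227] x [ 0.98   0.198 -0.001] z [ 0.109 -0.54  -0.835] F [-1.5  2.   0.3] w -0.0001 gf 1.2 j [-0.08  0.27 -0.42  2.01  0.72  1.19 -2.25]
units [-0.02  0.05  0.  ]
turn to box-aligned [ 5.57 -0.01  0.04]
```

```bash
python3 -m jog '0 -.10 -.16 -.37 0 0 0;0 -.10 -.16 -.37 0 0 0;0 -.11 -.16 -.37 0 0 0;0 -.12 -.15 -.37 0 0 0;0 -.12 -.15 -.37 0 0 0;0 0 0 0 0 0 0'; python3 w.py .498 .009 .238
```

```text
time: 21.5
eef_pos: [0.4988, 0.0102, 0.2359]
tool_rot: [0.921, 0.092, 0.037, 0.377]
contact_force: [0.0, 1.1, -0.7]
grip_width: 0.0001
gripper_force: 0.8
t 21.5 p [0.4988 0.0102 0.2359] x [ 0.98   0.197 -0.002] z [ 0.137 -0.687 -0.713] F [ 0.   1.1 -0.7] w 0.0001 gf 0.8 j [-0.25  0.34 -0.44  1.99  0.82  1.4  -2.46]
units [-0.02  0.04 -0.02]
turn to box-aligned [7.42 0.01 0.04]
```

```bash
python3 -m jog '0 -.10 -.10 -.25 0 0 0;0 -.10 -.10 -.25 0 0 0;0 -.10 -.10 -.25 0 0 0;0 -.10 -.10 -.25 0 0 0;0 -.1 -.1 0 0 0 0;0 -.1 -.1 0 0 0 0;0 -.1 -.1 0 0 0 0;0 -.1 -.1 0 0 0 0'; python3 w.py .492 .037 .238
python3 - <<'E'
from h import *
c=capture("side");cv2.imwrite("pics/s6.png",cv2.resize(c["img"][90:290,220:470],None,fx=3,fy=3,interpolation=2))
E
```

```text
time: 22.3
eef_pos: [0.4879, 0.0644, 0.2335]
tool_rot: [0.9, 0.088, 0.042, 0.425]
contact_force: [-0.8, 0.8, 0.3]
grip_width: -0.0003
gripper_force: 0.0
t 22.3 p [0.4879 0.0644 0.2335] x [0.981 0.194 0.   ] z [ 0.15  -0.758 -0.635] F [-0.8  0.8  0.3] w -0.0003 gf 0.0 j [-0.39  0.43 -0.46  1.94  0.83  1.54 -2.6 ]
units [-0.03  0.42  0.37]
turn to box-aligned [ 8.43 -0.   -0.  ]
```

View pics/s6.png

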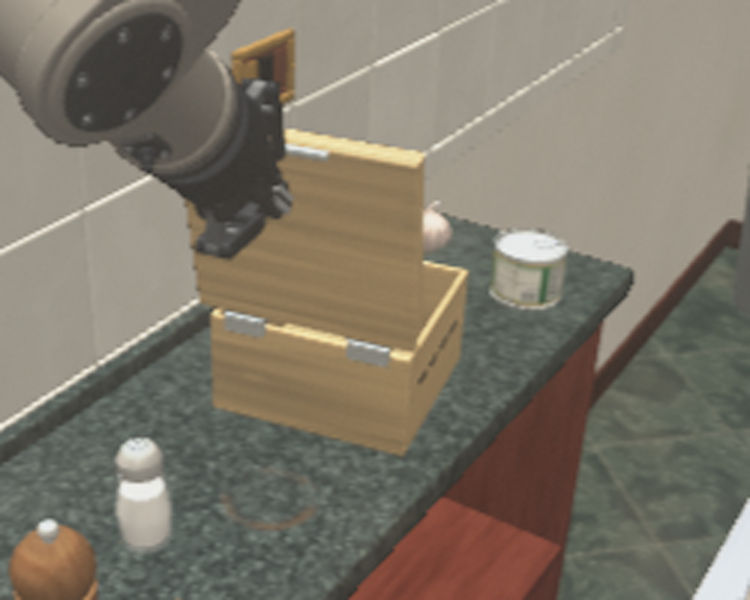

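The side view shows the lid standing open, the hook off, the hand behind the lid without touching it, the shaker upright at (143,495), and the garlic and tin untouched. I'll retract, straighten the tool and cross over the lid.

```bash
python3 -m jog '0 0 -.6 0 0 0 0;0 0 -.8 0 0 0 0;0 0 -.8 0 0 0 0;0 0 0 1 0 0 0;0 0 0 1 0 0 0;0 0 0 1 0 0 0;0 0 0 1 0 0 0;0 0 0 1 0 0 20'; python3 -m jog '0 0 0 1 0 0 40;0 0 0 1 0 0 60;0 0 0 1 0 0 80;0 0 -.4 .43 0 0 85;0 0 -.4 0 0 0 85;0 0 0 0 0 0 85'; python3 w.py .579 -.34 .36
```

```text
time: 23.15
eef_pos: [0.4716, 0.1476, 0.304]
tool_rot: [0.98, 0.096, 0.018, 0.176]
contact_force: [-0.3, 0.1, -0.4]
grip_width: 0.0133
gripper_force: 0.0
time: 23.75
eef_pos: [0.4726, 0.148, 0.3459]
tool_rot: [0.995, 0.097, 0.002, -0.0]
contact_force: [0.0, 0.7, -0.2]
grip_width: 0.0851
gripper_force: 0.0
t 23.75 p [0.4726 0.148  0.3459] x [0.981 0.193 0.005] z [ 0.005  0.001 -1.   ] F [ 0.   0.7 -0.2] w 0.0851 gf 0.0 j [ 0.03  0.1  -0.5   1.77  0.05  1.28 -1.86]
units [ 0.21  9.99 -0.28]
turn to box-aligned [-0.   -0.05 -0.01]
```

```bash
python3 -m jog '0 .5 -.1 0 0 0 85;0 .8 -.1 0 0 0 85;0 .8 -.1 0 0 0 85;0 .8 0 0 0 0 85;0 .8 0 0 0 0 85;0 .8 0 0 0 0 85;0 .8 0 0 0 0 85;0 .8 0 0 0 0 85'; python3 -m jog '0 .8 0 0 0 0 85;0.1 .8 0 0 0 0 85;0.1 .8 0.3 0 0 0 85;0 .8 0.5 0 0 0 85;0 .5 .6 0 0 0 85;0 0 .6 0 0 0 85;0 0 0 0 0 0 85'; python3 w.py .579 -.34 .2
python3 - <<'E'
from h import *
s=read_state();c=capture("wrist");T=np.eye(4);T[:3,:3]=R.from_quat(s["tool_rot"]).as_matrix();T[:3,3]=s["eef_pos"];c["T"]=T@np.array(c["mount"])
for q in regions_of("garlic","wrist")[:2]:
    ys,xs=np.nonzero(q["region"]);print(q["score"],xs.min(),xs.max(),ys.min(),ys.max(),onz(c,(xs.mean(),ys.mean()),.03).round(3))
d=capture("top");
for q in regions_of("garlic","top")[:1]:
    ys,xs=np.nonzero(q["region"]);print(q["score"],xs.min(),xs.max(),ys.min(),ys.max(),onz(d,(xs.mean(),ys.mean()),.03).round(3))
cv2.imwrite("pics/w7.png",c["img"])
E
```

```text
time: 24.55
eef_pos: [0.5303, -0.1522, 0.3575]
tool_rot: [0.995, 0.098, -0.0, 0.0]
contact_force: [0.7, 0.4, 1.0]
grip_width: 0.0851
gripper_force: 0.0
time: 25.25
eef_pos: [0.5732, -0.3296, 0.2521]
tool_rot: [0.995, 0.097, -0.004, -0.003]
contact_force: [-0.9, 0.7, 0.9]
grip_width: 0.0852
gripper_force: 0.0
t 25.25 p [ 0.5732 -0.3296  0.2521] x [ 0.981  0.194 -0.008] z [-0.009  0.004 -1.   ] F [-0.9  0.7  0.9] w 0.0852 gf 0.0 j [ 0.53  0.44 -0.15  1.53  0.07  1.19 -1.  ]
units [0.08 0.23 1.04]
turn to box-aligned [-0.06  0.08 -0.  ]
0.66 316 366 135 182 [ 0.587 -0.346  0.03 ]
0.63 432 452 182 199 [ 0.582 -0.341  0.03 ]
```

View pics/w7.png

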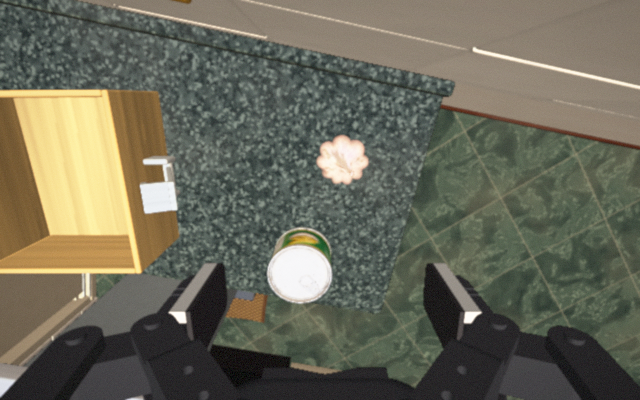

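The wrist view shows the garlic at (343,160), clear of the tin at (300,275), with the box open and empty on the left. The open fingertips at (225,265) and (427,265) put the tips about 31 mm behind the TCP, which agrees with the lid contact.

```bash
python3 -m jog '0 0 0 0 0 0 85;0 0 0 0 0 0 85'; python3 w.py .585 -.343 -.015
python3 - <<'E'
from h import *
s=read_state();c=capture("wrist");T=np.eye(4);T[:3,:3]=R.from_quat(s["tool_rot"]).as_matrix();T[:3,3]=s["eef_pos"];c["T"]=T@np.array(c["mount"])
for q in regions_of("garlic","wrist")[:2]:
    ys,xs=np.nonzero(q["region"]);print(q["score"],xs.min(),xs.max(),ys.min(),ys.max(),onz(c,((xs.min()+xs.max())/2,(ys.min()+ys.max())/2),.03).round(3))
E
```

```text
time: 25.65
eef_pos: [0.577, -0.3302, 0.2599]
tool_rot: [0.995, 0.098, 0.001, 0.001]
contact_force: [-0.3, 0.3, 0.6]
grip_width: 0.085
gripper_force: 0.0
t 25.65 p [ 0.577  -0.3302  0.2599] x [0.981 0.195 0.002] z [ 0.002 -0.001 -1.   ] F [-0.3  0.3  0.6] w 0.085 gf 0.0 j [ 0.53  0.43 -0.15  1.52  0.07  1.19 -1.  ]
units [0.09 0.27 5.5 ]
turn to box-aligned [ 0.01 -0.02  0.01]
0.77 314 363 139 187 [ 0.587 -0.346  0.03 ]
```

```bash
python3 -m jog '.1 .31 0 0 0 0 85;0 0 .5 0 0 0 85;0 0 .8 0 0 0 85;0 0 .8 0 0 0 85;0 0 .8 0 0 0 85;0 0 .7 0 0 0 85;0 0 .5 0 0 0 85;0 0 0 0 0 0 85'; python3 -m jog '0 0 .4 0 0 0 85;0 0 .4 0 0 0 85;0 0 .3 0 0 0 85;0 0 .2 0 0 0 85;0 0 0.1 0 0 0 85;0 0 0 0 0 0 85'; python3 w.py .586 -.345 -.015
```

```text
time: 26.55
eef_pos: [0.5815, -0.3432, 0.0493]
tool_rot: [0.995, 0.098, -0.003, -0.002]
contact_force: [-0.7, 0.2, 0.0]
grip_width: 0.085
gripper_force: 0.0
time: 27.15
eef_pos: [0.5843, -0.3446, -0.0168]
tool_rot: [0.995, 0.098, -0.0, -0.0]
contact_force: [-0.1, 0.2, -0.3]
grip_width: 0.0854
gripper_force: 0.0
t 27.15 p [ 0.5843 -0.3446 -0.0168] x [ 0.981  0.194 -0.   ] z [-0.  0. -1.] F [-0.1  0.2 -0.3] w 0.0854 gf 0.0 j [ 0.53  0.75 -0.12  1.68  0.13  0.72 -1.04]
units [ 0.03  0.01 -0.04]
turn to box-aligned [-0.  0.  0.]
```

```bash
python3 -m jog '0 0 0 0 0 0 45;0 0 0 0 0 0 45;0 0 0 0 0 0 45;0 0 0 0 0 0 45;0 0 0 0 0 0 45;0 0 0 0 0 0 45' 35; python3 -m jog '0 0 -.2 0 0 0 45;0 0 -.4 0 0 0 45;0 0 -.6 0 0 0 45;0 0 -.8 0 0 0 45;0 0 -.8 0 0 0 45;0 0 -.8 0 0 0 45;0 0 -.6 0 0 0 45;0 0 0 0 0 0 45'; python3 w.py .511 -.07 .18
```

```text
time: 27.75
eef_pos: [0.5849, -0.3449, -0.0152]
tool_rot: [0.995, 0.098, 0.001, 0.0]
contact_force: [-1.5, 0.7, 5.6]
grip_width: 0.0573
gripper_force: 36.1
time: 28.55
eef_pos: [0.5871, -0.3461, 0.2001]
tool_rot: [0.995, 0.098, 0.004, 0.003]
contact_force: [0.1, 1.0, -0.2]
grip_width: 0.0573
gripper_force: 37.4
t 28.55 p [ 0.5871 -0.3461  0.2001] x [0.981 0.194 0.008] z [ 0.009 -0.005 -1.   ] F [ 0.1  1.  -0.2] w 0.0573 gf 37.4 j [ 0.54  0.5  -0.15  1.55  0.08  1.08 -1.  ]
units [-0.42 -5.72  0.36]
turn to box-aligned [ 0.06 -0.08  0.  ]
```

```bash
python3 -m jog '-.05 -.5 0 0 0 0 45;-.05 -.75 0 0 0 0 45;-.05 -.8 0 0 0 0 45;-.05 -.8 0 0 0 0 45;-.05 -.8 0 0 0 0 45;-.05 -.8 0 0 0 0 45;-.05 -.7 0 0 0 0 45;-.03 -.47 0 0 0 0 45'; python3 -m jog '0 0 0 0 0 0 45;0 0 0 0 0 0 45;0 0 .3 0 0 0 45;0 0 .4 0 0 0 45;0 0 .4 0 0 0 45;0 0 0 0 0 0 45'; python3 w.py .514 -.074 .01
```

```text
time: 29.35
eef_pos: [0.5098, -0.0699, 0.1933]
tool_rot: [0.995, 0.099, -0.0, -0.0]
contact_force: [0.9, -0.1, -1.6]
grip_width: 0.0575
gripper_force: 37.4
time: 29.95
eef_pos: [0.5091, -0.0743, 0.1358]
tool_rot: [0.995, 0.097, -0.002, -0.0]
contact_force: [-0.9, -0.5, -0.1]
grip_width: 0.0575
gripper_force: 37.5
t 29.95 p [ 0.5091 -0.0743  0.1358] x [ 0.981  0.192 -0.005] z [-0.005 -0.    -1.   ] F [-0.9 -0.5 -0.1] w 0.0575 gf 37.5 j [ 0.24  0.33 -0.25  1.99  0.11  0.84 -1.46]
units [0.11 0.01 2.52]
turn to box-aligned [-0.01  0.05 -0.02]
```

```bash
python3 -m jog '0.05 0 .3 0 0 0 45;0 0 .4 0 0 0 45;0 0 .4 0 0 0 45;0 0 .4 0 0 0 45;0 0 0.4 0 0 0 45;0 0 .3 0 0 0 45;0 0 .2 0 0 0 45;0 0 0 0 0 0 45'; python3 w.py .514 -.074 .01
```

```text
time: 30.75
eef_pos: [0.5131, -0.0729, 0.0176]
tool_rot: [0.995, 0.097, -0.001, 0.0]
contact_force: [0.1, -0.4, -0.3]
grip_width: 0.0572
gripper_force: 37.5
t 30.75 p [ 0.5131 -0.0729  0.0176] x [ 0.981  0.193 -0.001] z [-0.001 -0.    -1.   ] F [ 0.1 -0.4 -0.3] w 0.0572 gf 37.5 j [ 0.19  0.52 -0.21  2.06  0.19  0.59 -1.53]
units [0.01 0.02 0.15]
turn to box-aligned [-0.    0.01 -0.01]
```

```bash
python3 -m jog '0 0 .2 0 0 0 45;0 0 .12 0 0 0 45;0 0 0 0 0 0 45;0 0 0 0 0 0 60;0 0 0 0 0 0 70;0 0 0 0 0 0 72;0 0 0 0 0 0 72;0 0 0 0 0 0 72'; python3 w.py; python3 -m jog '0 0 -.3 0 0 0 72;0 0 -.5 0 0 0 72;0 0 -.8 0 0 0 72;0 0 -.8 0 0 0 72;0 0 -.8 0 0 0 72;0 0 -.8 0 0 0 72;0 .3 -.8 0 0 0 72;0 .4 -.2 0 0 0 72'; python3 -m jog '0 .8 0 0 0 0 72;0 .8 0 0 0 0 72;0 .8 0 0 0 0 72;0 0.4 0 0 0 0 72;0 0 0 0 0 0 72;0 0 0 0 0 0 72'
python3 - <<'E'
from h import *
c=capture("top");d=capture("side");B=np.array([[.981,.194],[-.194,.981]])
for n,k in(("top",c),):
  for q in regions_of("garlic",n)[:2]:
    ys,xs=np.nonzero(q["region"]);P=onz(k,(xs.mean(),ys.mean()),.04);print(n,q["score"],P.round(3),"box",(B@(P[:2]-[.511,-.059])).round(3))
r=regions_of("salt_shaker","side");ys,xs=np.nonzero(r[0]["region"]);print(r[0]["score"],xs.min(),xs.max(),ys.min(),ys.max())
cv2.imwrite("pics/f.png",np.hstack([cv2.resize(c["img"][150:270,290:410],(400,400)),cv2.resize(d["img"][90:290,230:430],(400,400))]))
E
```

```text
time: 31.55
eef_pos: [0.5133, -0.0713, 0.0023]
tool_rot: [0.995, 0.098, -0.0, -0.0]
contact_force: [-1.8, 4.9, 1.2]
grip_width: 0.0723
gripper_force: 0.0
t 31.55 p [ 0.5133 -0.0713  0.0023] x [0.981 0.195 0.   ] z [-0.     0.001 -1.   ] F [-1.8  4.9  1.2] w 0.0723 gf 0.0 j [ 0.18  0.54 -0.21  2.07  0.2   0.55 -1.54]
time: 32.35
eef_pos: [0.5228, -0.107, 0.2577]
tool_rot: [0.995, 0.098, 0.004, 0.001]
contact_force: [0.9, -0.0, -0.4]
grip_width: 0.0717
gripper_force: 0.0
time: 32.95
eef_pos: [0.5472, -0.2442, 0.2521]
tool_rot: [0.995, 0.097, -0.0, -0.0]
contact_force: [-0.2, 0.1, -0.5]
grip_width: 0.072
gripper_force: 0.0
top 0.76 [ 0.505 -0.071  0.04 ] box [-0.008 -0.011]
0.73 259 275 236 273
```

View pics/f.png

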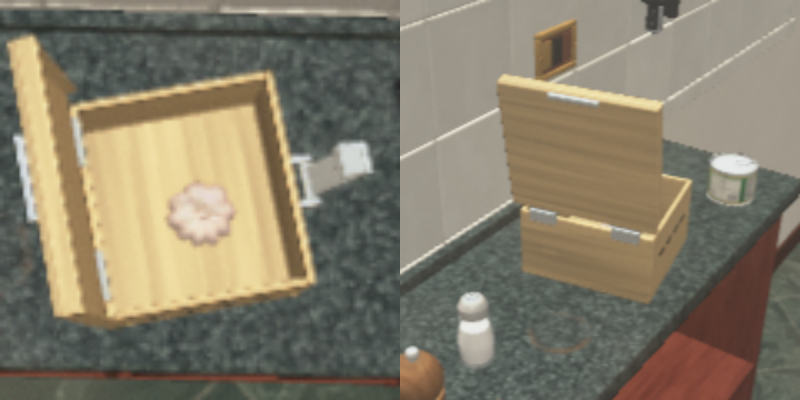

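The left half shows the garlic at (202,212) on the box floor, with the lid open and the hook off. The right half shows the shaker upright at (475,330), and the hand is clear of everything. Handing in.

```bash
python3 -c "from workcell import hand_in; print(hand_in())"
```

```text
the job is handed in; nothing more can be done
None
```

I handed the job in at about 33 s of the 72 s limit; no verdict came back, but in the last pictures the shaker stood upright on the worktop, the lid was fully open with its hook off, and the garlic was on the box floor. The lid was held back along the arc as it rose, and the robot never went near the lemon, tin or mill.

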